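# Feel the end float of an idler shaft and lock it again at mid float

## Robot

A 6-joint arm with a two-finger parallel gripper is mounted at the origin on a cart in front of the work surface, level with it; the furniture and walls round the work are solid. World frame = base frame: x ahead of the robot, y to its left, z up, the work surface at z = 0. Lengths are in m, angles in rad, forces in N, time in s.
With the tool pointing down it reaches from about 0.375 to 0.975 m from the base axis. Payload 3.8 kg.
Tool frame: the origin (TCP) lies midway between the tips of the shut fingers; the grasp point (between the pads) lies 19 mm behind it; z points along the fingers, y is the direction in which the jaws open and shut (so a half turn about z gives the same grasp; the last joint's range is limited). The gripper opens to 85 mm and grips with 20 to 120 N. Pads are 22 mm wide; open, the fingers measure 114 mm over their backs; the gripper's body (76 mm by 85 mm) begins 54 mm behind the grasp point. The pads swing forward as they close: fully open they stand 13 mm farther back than shut.
Start: joints at [-1.166, 0.264, 1.604, -0, 1.274, -0.037], TCP at [0.289, -0.61, 0.195] pointing down, gripper open.
Joint ranges: [-2.63, 2.63], [-0.94, 2.18], [0.31, 2.57], [-1.31, 4.45], [0, 2.66], [-2.55, 2.55]. Speed limits (rad/s): [2.57, 2.57, 3.14, 3.14, 3.14, 3.14].

## Interface

Orientations are given as a rotation vector (axis times angle).
In Python, from workcell import bot gives the robot as it stands.
- The arm moves only by the tool drive_tool, never from a script. Its argument "deltas" is a list of rows, each an object with "hand": the opening, from 0 (shut) to 1 (fully open); "offset": the shift along the world's x, y, z in cm, a list of three; "angular": the turn, a rotation vector about the world's x, y, z in degrees, a list of three. A call has 1 to 8 rows; each row is the pose to reach, as a shift and turn from the pose commanded when the call began; what a row does not reach only later rows make up. A row lasts 1/8 s, in which the tool goes at most 62.5 mm and 10.7 degrees, less where a joint would pass 70% of its speed; a pose out of reach is approached as far as the arm can. A call with a gripper value outside its range is refused whole. The fingers move at their own pace and stop on an object; "force" is the grip in N (left out, the last holds). Time passes only in rows, so rows that repeat a pose let the fingers close. It gives the time, the measured TCP pose, the force and the opening at its end, in the units of the state.
- bot.read_state(): the state, without advancing time (a new reading comes with each control period).
- bot.read_camera(name): name is "scene" or "top"; returns a dict with "frame" (420x560x3 uint8, blue, green, red), "mtx" (3x3 intrinsics, pixels), "R" (3x3) and "t" (3): a world point X has camera coordinates R X + t. Camera axes: x right, y down, z forward; pixel columns grow to the right and rows downward; lengths in m; the calibration is good to about 2 mm. A picture is of the moment at which its call begins. There is no depth.
- bot.finish_job(): hands the job in, once; it reports no verdict.
The state is a dict: "time": time; "q": joint angles; "joint_vel": joint speeds; "joint_torque": joint torques, N m; "tool_pos": TCP position; "tcp_rot": TCP orientation; "wrist_force": force on the tool from outside, world axes, zero at the start; "torque": the same for the moment, N m; "width": opening from 0.0 (shut) to 1.0 (fully open).
Only numpy, scipy, OpenCV 4.12 (cv2) and the standard library are available. Lean on these libraries where they do the work, as an engineer would, in place of code of your own. Each camera call takes 0.05 s, during which the arm holds its last target. There are 200 camera calls.

## Task

Check the end float of the gear shaft on its bearing stand: pull the spring lock pin up by its T-handle, turn it into its rest notch and let go so that it stays out, then push the shaft by its round end flange fully in towards the dial indicator until it stops, and after that fully back out the other way until it stops. Then set the gear midway between its two bearing pedestals again and turn the T-handle back so that the pin drops fully home in the shaft's groove. Leave the grease pot, oil bottle, bearing ring and hand lever where they are.

Things in the scene. Friction and masses are not known exactly. Their poses are not given: they have to be found in the camera images.
- float_unit: Bearing stand, fixed to the bench: base plate 90 x 216 x 12 mm with two grey pedestals and a dial indicator. Origin on the bench, under the shaft, midway between the pedestals. z up; y along the shaft towards the indicator (to the robot's left, within 0.4 rad); x away from the robot. Pedestals: y 20 to 54 mm either side, 89 mm high. Indicator: y 95 to 148 mm, 90 mm high.
- gear_mid (a point): Centre of the gear (57 mm in diameter, 24 mm wide) on the level shaft (22 mm thick), 62 mm above the bench, in the 40 mm space between the pedestals. The pedestals' inner faces are its stops.
- shaft (a joint): Slide of the shaft along the stand's y, in m, positive towards the indicator. 0: gear midway, groove under the pin. +0.008 / -0.008: gear against the pedestal on the indicator's / the flange's side, the stops. Pin out: slides with about 2 N of friction and stays where it is left. Pin home: locked, 1.5 mm of play either way.
- hub_outer (a point): Centre of the outer face of the round end flange (steel disc, 68 mm in diameter, 14 mm thick, axis 62 mm above the bench) on the end of the shaft away from the indicator, 128 mm from the stand's origin. The flat face looks along the stand's -y; pressing on it pushes the shaft towards the indicator.
- hub_inner (a point): Centre of the inner face of the same flange, looking along the stand's +y. From it to the pedestal are 52 to 68 mm of bare shaft with a 34 mm thick collar on the first 12 mm behind the flange. Fingertips let down here from above, over the collar, can draw the flange outwards; it rises 17 mm above the collar.
- handle_grip (a point): Centre of the black T-handle of the lock pin: a bar 42 mm long (point y), 12 mm thick (point x), 18 mm high, on top of the pedestal next to the indicator, 37 mm from the stand's origin; 131 mm above the bench with the pin home. Below the bar 14 mm of thin stem, then a slotted bush 28 mm in diameter.
- lock_pin (a joint): Lift of the lock pin and T-handle, m, straight up, against a spring of 8 to 11 N. 0: home in the shaft's groove. About 0.005: tip resting on the shaft beside the groove. About 0.010: resting in the rest notch. Must be lifted over 0.0125 to turn from the deep slot to the rest notch or back; goes up to 0.018.
- lock_handle (a joint): Turn of the T-handle, rad, anticlockwise from above. 0: bar along the shaft, cross pin in the deep slot of the bush, so that the pin can go down. 1.05: cross pin over the shallow rest notch; let down about 3 mm into it, it holds the pin out. Range -0.12 to 1.2.
- grease_pot: Grease pot with a green lid, 68 mm in diameter, 46 mm high, loose; not to be disturbed. Origin at the centre of its underside.
- oil_bottle: Oil bottle with a red nozzle, 46 mm thick, 150 mm high, loose; not to be disturbed. Origin at the centre of its underside.
- bearing: Bearing ring, 54 mm in diameter, 12 mm high, lying flat, loose; not to be disturbed. Origin at the centre of its underside.
- cable_lever: Cable hand lever, a pale casting with a bent arm, 204 x 70 x 30 mm, lying flat, loose; not to be disturbed. Origin at the centre of its underside.

How it is judged:
On the way, in this order (a step that is already met when the one before it is completed fails the run):
1. the lock pin is pulled out, turned and let go, and rests in its notch (lifted over 8.5 mm, turned over 0.85 rad) (value of joint lock_pin above 0.0085 m and value of joint lock_handle above 0.85 rad and contact force between the fingers and lock_handle below 0.3 N), for 0.3 s.
2. with the pin parked, the shaft is pushed in against its stop on the indicator's side (within 1 mm) (value of joint lock_pin above 0.0085 m and value of joint lock_handle above 0.85 rad and value of joint shaft above 0.007 m), for 0.2 s.
3. with the pin still parked, the shaft is pushed back out against its other stop (within 1 mm) (value of joint lock_pin above 0.0085 m and value of joint lock_handle above 0.85 rad and value of joint shaft below -0.007 m), for 0.2 s.
At the end, for the whole second after the job is handed in: The lock pin is home in the shaft's groove (lift under 2.5 mm, T-handle within 0.2 rad of the line of the shaft), the gear stands midway between the pedestals within 2.5 mm, and the shaft is at rest (value of joint each of lock_pin, shaft below 0.0025 m and value of joint lock_handle below 0.2 rad and value of joint shaft above -0.0025 m and velocity of joint shaft between -0.01 and 0.01 m/s); the robot touches nothing.
It fails at once if the grease pot is pushed away by more than 30 mm or knocked over (distance of grease_pot from where it was at the start of the episode above 0.03 m or angle between grease_pot's own z axis and vertical above 0.5 rad).
It fails at once if the oil bottle is pushed away by more than 30 mm or knocked over (distance of oil_bottle from where it was at the start of the episode above 0.03 m or angle between oil_bottle's own z axis and vertical above 0.5 rad).
It fails at once if the bearing ring is pushed away by more than 30 mm (distance of bearing from where it was at the start of the episode above 0.03 m).
It fails at once if the hand lever is pushed away by more than 30 mm (distance of cable_lever from where it was at the start of the episode above 0.03 m).
It also fails if it takes over 67 s, if anything falls off the work surface, if the arm or the gripper's body presses on something with over 40 N, if the wrist force passes 120 N, or if a joint passes its speed limit or range.

## Working session

There is one attempt and no reset: what is moved stays moved. The work goes in short steps, Python scripts to look and compute and a tool call to move; the robot and the scene stay as the last step left them, time stands still between calls to the robot, and variables do not carry over. Pictures are saved under pics/ and viewed, about 8 in all and at most 12, crops included, and the job is handed in when it is done.

Besides the shell and the picture viewer there is one more tool, called after "Emit:" as name([rows], argument=value, ...), one row to a line, values as JSON. drive_tool: Moves the arm, as the interface text tells. Its arguments: {"type":"object","properties":{"deltas":{"type":"array"},"force":{"type":"number"}},"required":["deltas"]}

```bash
mkdir -p pics; python3 - <<'E'
from workcell import bot
import cv2,pickle
d={n:bot.read_camera(n) for n in("scene","top")}
pickle.dump(d,open("c0.pkl","wb"))
for n in d:
    cv2.imwrite(f"pics/{n}0.png",cv2.resize(d[n]["frame"],(800,600),interpolation=cv2.INTER_CUBIC)); print(d[n]["mtx"],d[n]["R"],d[n]["t"])
print(bot.read_state())
E
```

```text
[[491.38636099   0.         277.9604655 ]
 [  0.         491.38636099 208.70506148]
 [  0.           0.           1.        ]] [[-0.84359987 -0.53654894  0.02131896]
 [-0.2467759   0.35212564 -0.90283397]
 [ 0.47690766 -0.76689163 -0.4294605 ]] [0.50141732 0.23587449 0.69364736]
[[514.47956947   0.         273.13683711]
 [  0.         514.47956947 204.65086395]
 [  0.           0.           1.        ]] [[ 0.02443796 -0.99969604  0.00325758]
 [-0.97779564 -0.02458075 -0.20811407]
 [ 0.20813088  0.00190064 -0.97809914]] [-0.03411654  0.60735446  0.89585921]
{'time': 0.1, 'q': array([-1.16588134e+00,  2.64656172e-01,  1.60522113e+00, -2.71268924e-05,
        1.27369471e+00, -3.69004108e-02]), 'joint_vel': array([-0.00027694, -0.00147503, -0.00268289, -0.0010156 , -0.00141084,
        0.00159332]), 'joint_torque': array([ 4.56098969e-04, -5.16707683e+01, -3.68588841e+01,  6.23532458e-06,
        6.30921437e-03,  3.52873144e-06]), 'tool_pos': array([ 0.28832261, -0.60952743,  0.19400998]), 'tcp_rot': array([-3.06335186e+00, -6.87958030e-01,  6.08555423e-04]), 'wrist_force': array([-0.12251779,  0.62725079,  0.52594688]), 'torque': array([-0.05285307, -0.0139748 , -0.02658344]), 'width': 0.9949291992028211}
```

View pics/scene0.png

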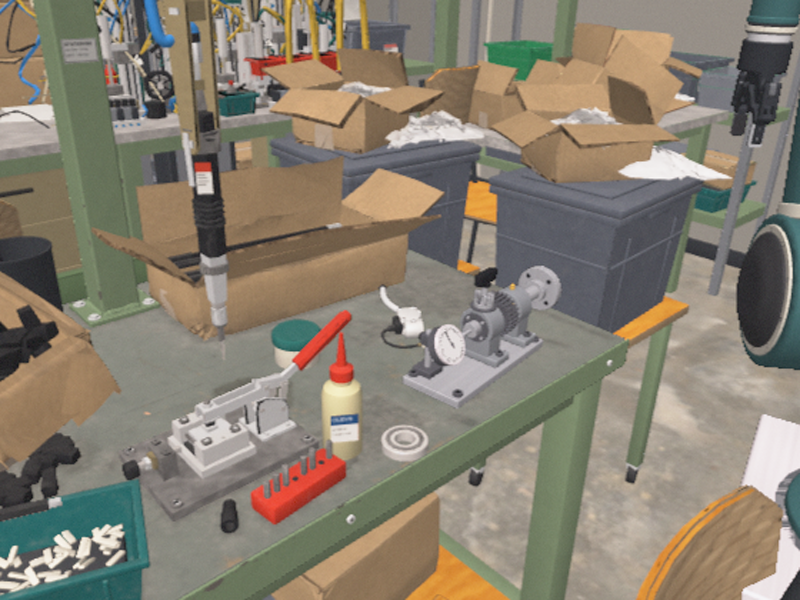

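View pics/top0.png

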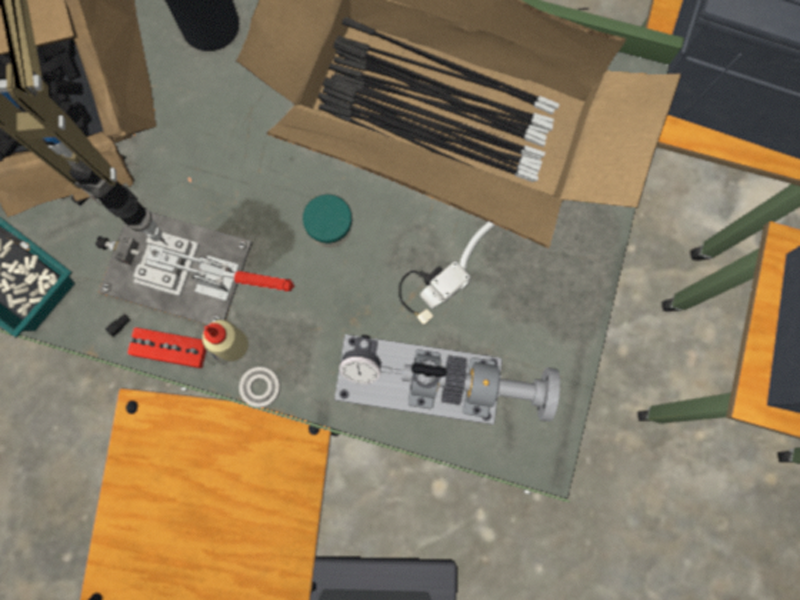

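The scene view shows the stand right of centre (handle at about (486,276), flange at (541,288)), and the top view shows its base plate at about (335–500, 335–423), the handle at (429,370) and the flange at (548,393). I'll enlarge both for measuring.

```bash
cat > h.py <<'E'
import numpy as np,cv2
def ray(c,uv):
    d=c["R"].T@np.linalg.solve(c["mtx"],[uv[0],uv[1],1.]); return -c["R"].T@c["t"],d
def plane(c,uv,z):
    o,d=ray(c,uv); return o+d*(z-o[2])/d[2]
def tri(c1,u1,c2,u2):
    P=[c["mtx"]@np.c_[c["R"],c["t"]] for c in(c1,c2)]
    X=cv2.triangulatePoints(P[0],P[1],np.array(u1,float),np.array(u2,float)).ravel(); return X[:3]/X[3]
def proj(c,X):
    p=c["mtx"]@(c["R"]@np.array(X)+c["t"]); return p[:2]/p[2]
E
python3 - <<'E'
import pickle
from h import *
d=pickle.load(open("c0.pkl","rb"))
t=d["top"]["frame"][225:305,225:405]; s=d["scene"]["frame"][175:290,275:405]
cv2.imwrite("pics/z0.png",np.vstack([cv2.resize(t,None,fx=4.4,fy=4.4,interpolation=cv2.INTER_CUBIC)[:,:790]]))
cv2.imwrite("pics/z1.png",cv2.resize(s,None,fx=5,fy=5,interpolation=cv2.INTER_CUBIC))
# base plate outline in the top view by corner estimates at z=.012
k=.7
P=[plane(d["top"],np.array(p)*k,.012) for p in((346,335),(500,357),(494,423),(335,398))]
for p in P: print(p.round(4))
# handle: dark blob near (429,370)*.7
for n,(u,v),r in(("top",(300,259),16),("scene",(340,194),14)):
    f=d[n]["frame"]; g=f.max(2); m=np.zeros_like(g); m[v-r:v+r,u-r:u+r]=(g[v-r:v+r,u-r:u+r]<45)
    N,L,S,C=cv2.connectedComponentsWithStats(m); 
    for i in range(1,N):
        if S[i,4]>15: print(n,S[i],C[i], cv2.minAreaRect(np.argwhere(L==i)[:,::-1].astype(np.float32)))
print(plane(d["top"],(300.3,259),.135))
E
```

```text
[0.5582 0.0397 0.012 ]
[ 0.5334 -0.1697  0.012 ]
[ 0.4451 -0.1612  0.012 ]
[0.4729 0.0513 0.012 ]
top [289 255  23   8 119] [300.09243697 258.7394958 ] ((299.9306335449219, 258.9508361816406), (22.504465103149414, 6.310373783111572), 8.746162414550781)
scene [333 188  15  13  84] [340.41666667 195.07142857] ((340.5000305175781, 194.50001525878906), (7.071067810058594, 16.970561981201172), 45.0)
[ 0.50034667 -0.06728867  0.135     ]
```

View pics/z0.png

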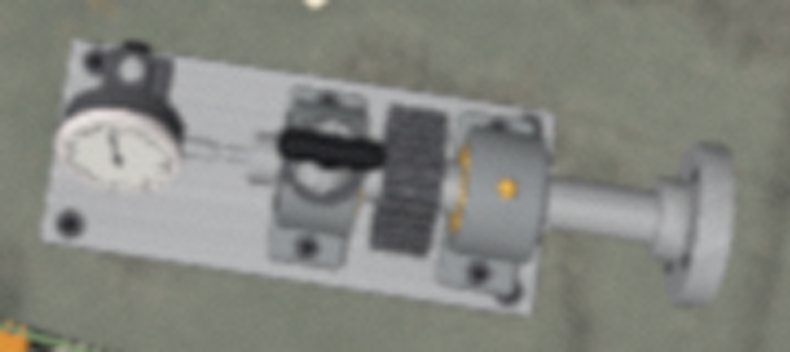

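View pics/z1.png

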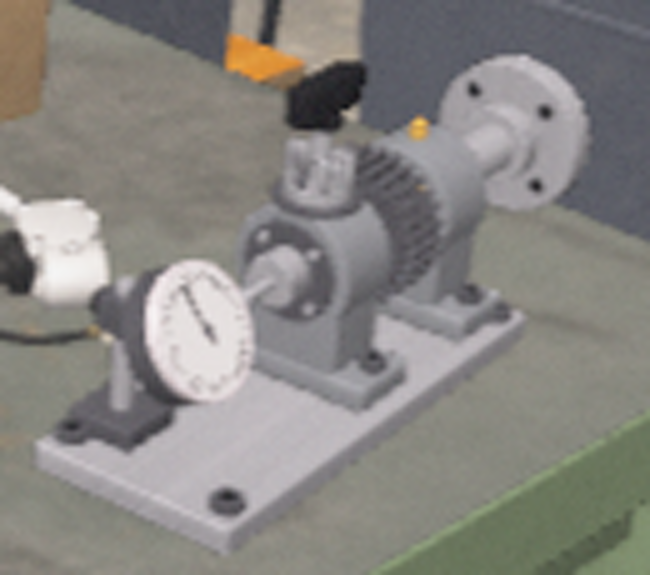

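The zoomed crops show the plate corners at crop px (75,42), (553,112), (530,315), (42,240), and the handle bar spanning (280,145)–(385,153). In the scene crop, the bar sits at (328,95) and the flange centre at about (515,130).

```bash
python3 - <<'E'
import pickle
from h import *
d=pickle.load(open("c0.pkl","rb")); T,S=d["top"],d["scene"]
z=lambda p:(np.array(p)/4.4+225); zs=lambda p:np.array(p)/5+[275,175]
P=[plane(T,z(p),.012) for p in((75,42),(553,112),(530,315),(42,240))]
for p in P: print(p.round(4))
e=(P[0]-P[1]+P[3]-P[2])[:2]; e2=(P[0]-P[3]+P[1]-P[2])[:2]
print("yaw",np.arctan2(-e[0],e[1]),np.arctan2(e2[1],e2[0]),np.linalg.norm(e)/2,np.linalg.norm(e2)/2)
H=tri(T,(300.0,258.9),S,(340.4,194.4)); print("handle",H, "plane",plane(T,(300,258.9),.135))
yaw=np.arctan2(-e[0],e[1]); Y=np.array([-np.sin(yaw),np.cos(yaw),0]); X=np.array([np.cos(yaw),np.sin(yaw),0])
h=plane(T,(300,258.9),.135)*[1,1,0]; O=h-.037*Y
m=sum(P)/4*[1,1,0]; print("plate centre in stand",(m-O)@X,(m-O)@Y,"O",O)
for a in((0,-.114,.062),(0,-.128,.096),(0,-.114,.096),(.034,-.114,.062),(-.034,-.114,.062),(.0,.037,.131)):
    w=O+X*a[0]+Y*a[1]+[0,0,a[2]]
    print(a,w.round(4),((proj(T,w)-225)*4.4).round(0),((proj(S,w)-[275,175])*5).round(0))
print(-T["R"].T@T["t"])
# bottle, pots distances are far
E
```

```text
[0.5581 0.04   0.012 ]
[ 0.5323 -0.171   0.012 ]
[ 0.4442 -0.1605  0.012 ]
[0.4711 0.0511 0.012 ]
yaw -0.1239730438534538 -0.12284314707463201 0.21297930271682922 0.08826627210210283
handle [ 0.50090711 -0.06727232  0.1281371 ] plane [ 0.5005028 -0.0667804  0.135    ]
plate centre in stand 9.86209248939867e-05 0.04375169684563056 O [ 0.49592754 -0.10349643  0.        ]
(0, -0.114, 0.062) [ 0.4818 -0.2166  0.062 ] [682. 222.] [506. 133.]
(0, -0.128, 0.096) [ 0.4801 -0.2305  0.096 ] [735. 221.] [531.  51.]
(0, -0.114, 0.096) [ 0.4818 -0.2166  0.096 ] [700. 216.] [515.  61.]
(0.034, -0.114, 0.062) [ 0.5156 -0.2208  0.062 ] [691. 141.] [438. 112.]
(-0.034, -0.114, 0.062) [ 0.4481 -0.2124  0.062 ] [674. 304.] [577. 156.]
(0.0, 0.037, 0.131) [ 0.5005 -0.0668  0.131 ] [329. 150.] [327.  91.]
[ 0.40824632 -0.02087965  1.00274926]
```

Emit:
drive_tool([
  {"hand": 1,"offset": [1,2.5,0],"angular": [0,0,3]},
  {"hand": 1,"offset": [3,7.5,0],"angular": [0,0,9]},
  {"hand": 1,"offset": [5,12.5,0],"angular": [0,0,15]},
  {"hand": 1,"offset": [7,17.5,0],"angular": [0,0,21]},
  {"hand": 1,"offset": [9,22.5,0],"angular": [0,0,27]},
  {"hand": 1,"offset": [11,27.5,0],"angular": [0,0,33]},
  {"hand": 1,"offset": [13,32.5,0],"angular": [0,0,39]},
  {"hand": 1,"offset": [15,37.5,0],"angular": [0,0,45]},
], force=80)

```text
time: 1.1
tool_pos: [0.4387, -0.2334, 0.1948]
tcp_rot: [-2.565, -1.813, 0.0]
wrist_force: [0.1, -0.3, 1.3]
width: 0.994
```

Emit:
drive_tool([
  {"hand": 1,"offset": [2,5,0],"angular": [0,0,5]},
  {"hand": 0.6,"offset": [4,10,0],"angular": [0,0,9]},
  {"hand": 0.6,"offset": [5.5,14.5,0],"angular": [0,0,12.6]},
  {"hand": 0.6,"offset": [6.2,16.8,0],"angular": [0,0,12.6]},
  {"hand": 0.6,"offset": [6.2,16.8,0],"angular": [0,0,12.6]},
  {"hand": 0.6,"offset": [6.2,16.8,0],"angular": [0,0,12.6]},
])

```text
time: 1.85
tool_pos: [0.5002, -0.0677, 0.1948]
tcp_rot: [-2.354, -2.08, 0.001]
wrist_force: [0.2, 0.2, -0.3]
width: 0.602
```

```bash
python3 - <<'E'
from workcell import bot
from scipy.spatial.transform import Rotation as R
import numpy as np
s=bot.read_state();A=R.from_rotvec(s["tcp_rot"]).as_matrix();print(s["time"],s["tool_pos"],s["width"],s["wrist_force"],"\n",A, s["q"],np.degrees(np.arctan2(A[1,1],A[0,1])))
E
```

```text
1.85 [ 0.50015707 -0.0676502   0.19482769] 0.602432343088978 [ 0.2175821   0.17087836 -0.33984455] 
 [[ 1.23222999e-01  9.92378631e-01 -8.63728197e-04]
 [ 9.92378870e-01 -1.23223392e-01 -4.17259424e-04]
 [-5.20510854e-04 -8.05729655e-04 -9.99999540e-01]] [-1.83364909e-01 -6.05555113e-02  1.96029897e+00 -5.99763710e-04
  1.24262242e+00 -5.96341666e-02] -7.078172773753726
```

Emit:
drive_tool([
  {"hand": 0.6,"offset": [0,0.05,-2.5]},
  {"hand": 0.6,"offset": [0,0.05,-5.5]},
  {"hand": 0.6,"offset": [0,0.05,-7.5]},
  {"hand": 0.6,"offset": [0,0.05,-8.1]},
  {"hand": 0,"offset": [0,0.05,-8.1]},
  {"hand": 0,"offset": [0,0.05,-8.1]},
  {"hand": 0,"offset": [0,0.05,-8.1]},
  {"hand": 0,"offset": [0,0.05,-8.1]},
], force=80)

```text
invalid input
```

Emit:
drive_tool([
  {"hand": 0,"offset": [0,0,0]},
  {"hand": 0,"offset": [0,0,0]},
])

```text
invalid input
```

Angular has to be given in every row.

Emit:
drive_tool([
  {"hand": 0.6,"offset": [0,0.05,-2.5],"angular": [0,0,0]},
  {"hand": 0.6,"offset": [0,0.05,-5.5],"angular": [0,0,0]},
  {"hand": 0.6,"offset": [0,0.05,-7.5],"angular": [0,0,0]},
  {"hand": 0.6,"offset": [0,0.05,-8.1],"angular": [0,0,0]},
  {"hand": 0,"offset": [0,0.05,-8.1],"angular": [0,0,0]},
  {"hand": 0,"offset": [0,0.05,-8.1],"angular": [0,0,0]},
  {"hand": 0,"offset": [0,0.05,-8.1],"angular": [0,0,0]},
  {"hand": 0,"offset": [0,0.05,-8.1],"angular": [0,0,0]},
], force=80)

```text
time: 2.85
tool_pos: [0.5011, -0.0667, 0.1149]
tcp_rot: [2.354, 2.079, 0.001]
wrist_force: [0.5, 0.7, -0.0]
width: 0.001
```

Emit:
drive_tool([
  {"hand": 0,"offset": [0,0,0],"angular": [0,0,0]},
  {"hand": 0,"offset": [0,0,0],"angular": [0,0,0]},
])

```text
time: 3.1
tool_pos: [0.5006, -0.0666, 0.1142]
tcp_rot: [2.354, 2.08, 0.0]
wrist_force: [-0.1, -0.1, 0.4]
width: -0.004
```

The fingers shut on nothing, so I'm looking.

```bash
python3 - <<'E'
from workcell import bot
from h import *
t=bot.read_camera("top");s=bot.read_camera("scene")
a=cv2.resize(t["frame"][220:310,230:330],(400,360),interpolation=2); b=cv2.resize(s["frame"][140:240,290:400],(396,360),interpolation=2)
cv2.imwrite("pics/c1.png",np.hstack([a,b])); print(proj(s,[.5006,-.0666,.1142]),proj(t,[.5006,-.0666,.1142]))
E
```

```text
[339.63500706 201.22884552] [299.24175377 260.10589013]
```

View pics/c1.png

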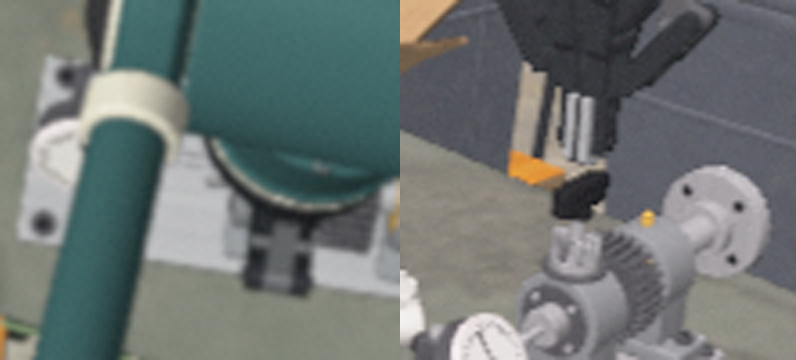

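The right half shows the fingers apparently ending at about crop px (588,160), just above the black bar at (580,195). The left half (top view) is hidden by the arm. I'll take a closer look at the tips.

```bash
python3 - <<'E'
from workcell import bot
from h import *
s=bot.read_camera("scene");print(bot.read_state())
f=s["frame"][130:220,300:390]
f=np.clip(255*(f/255.)**.55,0,255).astype(np.uint8)
cv2.imwrite("pics/c2.png",cv2.resize(f,(590,590),interpolation=2))
E
```

```text
{'time': 3.25, 'q': array([-1.81673079e-01,  8.79003476e-03,  2.04827530e+00, -1.13165121e-05,
        1.08461749e+00, -5.80741572e-02]), 'joint_vel': array([ 8.52027381e-05,  7.26904956e-04,  3.00789770e-04, -1.41683253e-03,
        4.09302211e-04, -1.48767475e-03]), 'joint_torque': array([ 4.93066284e-03, -3.45066762e+01, -3.39966345e+01,  1.51627169e-04,
        8.42720310e-04, -3.05941103e-05]), 'tool_pos': array([ 0.50057659, -0.06664245,  0.1141399 ]), 'tcp_rot': array([-2.35434327e+00, -2.07996762e+00,  9.98201163e-05]), 'wrist_force': array([-0.54053462, -0.12560532,  0.28539759]), 'torque': array([-0.01793818, -0.02333068,  0.04611777]), 'width': 0.0010722363308501006}
```

View pics/c2.png

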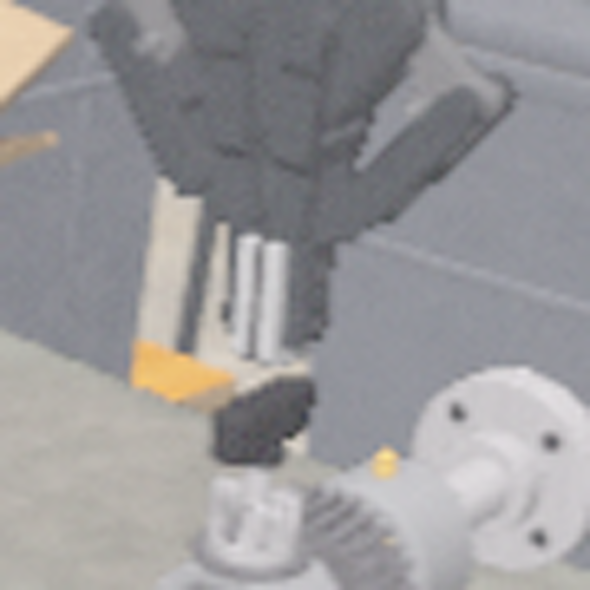

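The tips end at about crop px (262,360), a little above the bar top, and fully shut. I'll check the TCP against the images, using the first picture too.

```bash
python3 - <<'E'
import pickle
from h import *
d=pickle.load(open("c0.pkl","rb")); T,S=d["top"],d["scene"]
for z in(.194,.207,.22,.235): print(z,proj(S,[.288,-.6095,z])/.7)
uv=(340,184.9)
for z in(.114,.125,.131,.14,.15): print(z,plane(S,uv,z))
for p in ((.46,-.062,.2),(.46,-.062,.16),(.46,-.062,.13),(.44,-.06,.16)): print(p,(proj(T,p)-[230,220])*4)
E
```

```text
0.194 [737.71943558 168.18346255]
0.207 [739.45260501 160.77172543]
0.22 [741.20184881 153.29124773]
0.235 [743.24047483 144.57325405]
0.114 [ 0.53587574 -0.14071847  0.114     ]
0.125 [ 0.52489518 -0.11625935  0.125     ]
0.131 [ 0.51890578 -0.10291801  0.131     ]
0.14 [ 0.50992168 -0.08290601  0.14      ]
0.15 [ 0.49993934 -0.06067045  0.15      ]
(0.46, -0.062, 0.2) [275.35147354 242.35339266]
(0.46, -0.062, 0.16) [270.21335171 248.63777303]
(0.46, -0.062, 0.13) [266.66501875 252.9777001 ]
(0.44, -0.06, 0.16) [264.53920087 298.50697699]
```

Both pictures agree: the real fingertips are about 33 mm higher than the reported TCP. The lateral position fits. I'll open, go about 31 mm lower and close again while watching the force.

Emit:
drive_tool([
  {"hand": 0.6,"offset": [0,0,0],"angular": [0,0,0]},
  {"hand": 0.6,"offset": [0,0,0],"angular": [0,0,0]},
  {"hand": 0.6,"offset": [0,0,0],"angular": [0,0,0]},
  {"hand": 0.6,"offset": [0,0,-1],"angular": [0,0,0]},
  {"hand": 0.6,"offset": [0,0,-2],"angular": [0,0,0]},
  {"hand": 0.6,"offset": [0,0,-2.7],"angular": [0,0,0]},
  {"hand": 0.6,"offset": [0,0,-3.1],"angular": [0,0,0]},
  {"hand": 0.6,"offset": [0,0,-3.1],"angular": [0,0,0]},
])

```text
time: 4.25
tool_pos: [0.5002, -0.0666, 0.0827]
tcp_rot: [-2.354, -2.079, 0.001]
wrist_force: [-1.1, 0.4, -0.1]
width: 0.6
```

Emit:
drive_tool([
  {"hand": 0,"offset": [0,0,0],"angular": [0,0,0]},
  {"hand": 0,"offset": [0,0,0],"angular": [0,0,0]},
  {"hand": 0,"offset": [0,0,0],"angular": [0,0,0]},
  {"hand": 0,"offset": [0,0,0],"angular": [0,0,0]},
], force=80)

```text
time: 4.75
tool_pos: [0.5014, -0.0668, 0.0839]
tcp_rot: [2.353, 2.079, 0.002]
wrist_force: [1.1, -0.7, 1.8]
width: 0.12
```

Gripped (opening 0.12). Now I'll lift.

Emit:
drive_tool([
  {"hand": 0,"offset": [0,0,0.4],"angular": [0,0,0]},
  {"hand": 0,"offset": [0,0,0.8],"angular": [0,0,0]},
  {"hand": 0,"offset": [0,0,1.2],"angular": [0,0,0]},
  {"hand": 0,"offset": [0,0,1.55],"angular": [0,0,0]},
  {"hand": 0,"offset": [0,0,1.55],"angular": [0,0,0]},
])

```text
time: 5.38
tool_pos: [0.501, -0.0667, 0.0974]
tcp_rot: [2.354, 2.079, 0.001]
wrist_force: [6.7, -0.2, -10.1]
width: 0.12
```

Emit:
drive_tool([
  {"hand": 0,"offset": [0,0,0.12],"angular": [0,0,4]},
  {"hand": 0,"offset": [0,0,0.12],"angular": [0,0,12]},
  {"hand": 0,"offset": [0,0,0.12],"angular": [0,0,20]},
  {"hand": 0,"offset": [0,0,0.12],"angular": [0,0,29]},
  {"hand": 0,"offset": [0,0,0.12],"angular": [0,0,38]},
  {"hand": 0,"offset": [0,0,0.12],"angular": [0,0,47]},
  {"hand": 0,"offset": [0,0,0.12],"angular": [0,0,55]},
  {"hand": 0,"offset": [0,0,0.12],"angular": [0,0,61]},
])

```text
time: 6.38
tool_pos: [0.5014, -0.0666, 0.0984]
tcp_rot: [0.967, 2.987, 0.001]
wrist_force: [7.9, -0.6, -11.7]
width: 0.12
```

```bash
python3 - <<'E'
from workcell import bot
s=bot.read_state();print(s["tool_pos"],s["tcp_rot"],s["wrist_force"],s["torque"],s["width"])
E
```

```text
[ 0.5013563  -0.06662017  0.09840248] [9.67262337e-01 2.98734424e+00 9.50614430e-04] [  7.9053574   -0.61161665 -11.74499876] [-0.1129448  -1.29705013 -0.07530604] 0.12049499401576277
```

Emit:
drive_tool([
  {"hand": 0,"offset": [0,0,-0.2],"angular": [0,0,0]},
  {"hand": 0,"offset": [0,0,-0.4],"angular": [0,0,0]},
  {"hand": 0,"offset": [0,0,-0.5],"angular": [0,0,0]},
  {"hand": 0,"offset": [0,0,-0.5],"angular": [0,0,0]},
])

```text
time: 6.88
tool_pos: [0.5014, -0.0666, 0.0937]
tcp_rot: [0.973, 2.986, 0.001]
wrist_force: [6.4, 0.0, -9.4]
width: 0.12
```

Emit:
drive_tool([
  {"hand": 0,"offset": [0,0,-0.06],"angular": [0,0,0]},
  {"hand": 0.3,"offset": [0,0,-0.06],"angular": [0,0,0]},
  {"hand": 0.6,"offset": [0,0,-0.06],"angular": [0,0,0]},
  {"hand": 0.6,"offset": [0,0,-0.06],"angular": [0,0,0]},
  {"hand": 0.6,"offset": [0,0,-0.06],"angular": [0,0,0]},
  {"hand": 0.6,"offset": [0,0,2],"angular": [0,0,0]},
  {"hand": 0.6,"offset": [0,0,5],"angular": [0,0,0]},
  {"hand": 0.6,"offset": [0,0,9],"angular": [0,0,0]},
])

```text
time: 7.88
tool_pos: [0.4995, -0.0665, 0.1848]
tcp_rot: [-0.972, -2.985, 0.001]
wrist_force: [0.6, -0.3, -0.6]
width: 0.601
```

```bash
python3 - <<'E'
from workcell import bot
from h import *
import pickle
s=bot.read_camera("scene");t=bot.read_camera("top");print(bot.read_state()["tool_pos"]);pickle.dump((s,t),open("c1.pkl","wb"))
a=s["frame"][140:230,300:390]
cv2.imwrite("pics/c3.png",cv2.resize(a,(450,450),interpolation=2))
E
```

```text
[ 0.50418516 -0.06734534  0.19038231]
```

View pics/c3.png

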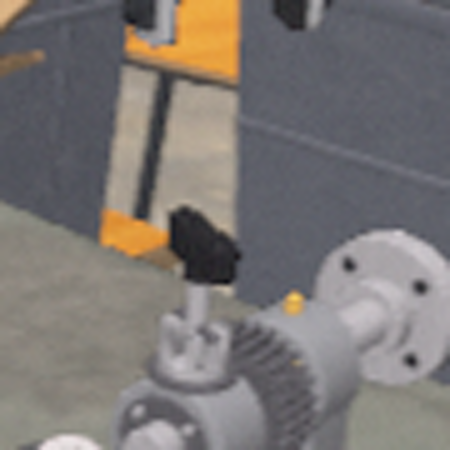

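The T-handle is up and turned, parked in its notch with its bar at crop px (205,245). The fingers are clear. Next I'll go to the outside of the flange with the fingers shut.

Emit:
drive_tool([
  {"hand": 0.3,"offset": [-0.3,-2,0],"angular": [0,0,-6]},
  {"hand": 0,"offset": [-0.8,-6,0],"angular": [0,0,-14]},
  {"hand": 0,"offset": [-1.3,-10,0],"angular": [0,0,-23]},
  {"hand": 0,"offset": [-1.8,-14,0],"angular": [0,0,-32]},
  {"hand": 0,"offset": [-2.2,-18,0],"angular": [0,0,-41]},
  {"hand": 0,"offset": [-2.4,-20,0],"angular": [0,0,-50]},
  {"hand": 0,"offset": [-2.4,-20,0],"angular": [0,0,-58]},
  {"hand": 0,"offset": [-2.4,-20,0],"angular": [0,0,-61]},
])

```text
time: 8.98
tool_pos: [0.4761, -0.267, 0.1841]
tcp_rot: [-2.357, -2.075, 0.0]
wrist_force: [-0.4, 0.1, 0.6]
width: 0.003
```

Emit:
drive_tool([
  {"hand": 0,"offset": [0,0,0],"angular": [0,0,0]},
  {"hand": 0,"offset": [0,0,0],"angular": [0,0,0]},
])

```text
time: 9.22
tool_pos: [0.4764, -0.2665, 0.1845]
tcp_rot: [-2.353, -2.081, 0.0]
wrist_force: [-0.2, 0.2, -0.2]
width: -0.002
```

```bash
python3 - <<'E'
from workcell import bot
from h import *
s=bot.read_camera("scene");t=bot.read_camera("top");r=bot.read_state();print(r["tool_pos"],r["tcp_rot"],r["width"])
p=r["tool_pos"]; print([proj(c,p+[0,0,.033]) for c in(s,t)])
cv2.imwrite("pics/c4.png",np.hstack([cv2.resize(c["frame"][a:a+120,b:b+130],(400,370),interpolation=2) for c,a,b in((s,120,300),(t,220,300))]))
E
```

```text
[ 0.47654001 -0.2665184   0.1847289 ] [-2.35351257e+00 -2.08067226e+00  1.74147459e-04] 0.0004636122129106084
[array([395.61635241, 126.72216908]), array([434.19714215, 272.21105598])]
```

View pics/c4.png

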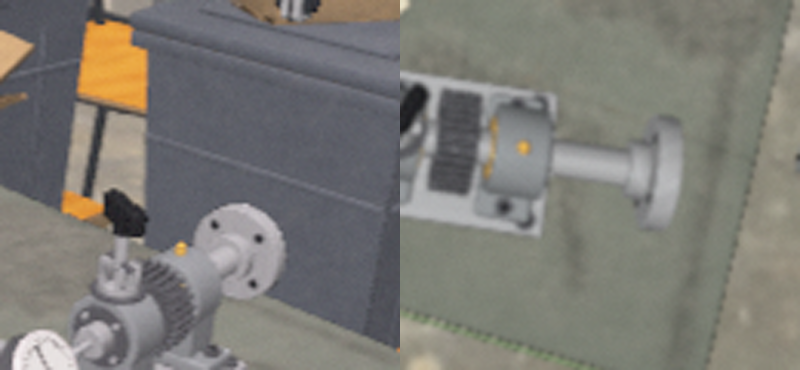

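The tips appear at crop px (297,18), which agrees with the 33 mm offset (predicted and seen within 1 px). The handle is still parked. Now down, and approach the flange.

Emit:
drive_tool([
  {"hand": 0,"offset": [0,0,-3],"angular": [0,0,0]},
  {"hand": 0,"offset": [0,0,-7],"angular": [0,0,0]},
  {"hand": 0,"offset": [0,0,-11],"angular": [0,0,0]},
  {"hand": 0,"offset": [0,0,-14.5],"angular": [0,0,0]},
  {"hand": 0,"offset": [0,0,-16],"angular": [0,0,0]},
  {"hand": 0,"offset": [0.12,0.99,-16],"angular": [0,0,0]},
  {"hand": 0,"offset": [0.25,1.98,-16],"angular": [0,0,0]},
  {"hand": 0,"offset": [0.25,1.98,-16],"angular": [0,0,0]},
])

```text
time: 10.32
tool_pos: [0.4805, -0.2466, 0.0266]
tcp_rot: [2.351, 2.08, 0.002]
wrist_force: [-0.5, -0.8, -0.6]
width: 0.0
```

Emit:
drive_tool([
  {"hand": 0,"offset": [0.04,0.3,0],"angular": [0,0,0]},
  {"hand": 0,"offset": [0.07,0.6,0],"angular": [0,0,0]},
  {"hand": 0,"offset": [0.11,0.9,0],"angular": [0,0,0]},
  {"hand": 0,"offset": [0.11,0.9,0],"angular": [0,0,0]},
])

```text
time: 10.82
tool_pos: [0.4805, -0.238, 0.0251]
tcp_rot: [2.354, 2.08, 0.0]
wrist_force: [0.2, -0.8, 0.3]
width: 0.002
```

Emit:
drive_tool([
  {"hand": 0,"offset": [0.02,0.2,0],"angular": [0,0,0]},
  {"hand": 0,"offset": [0.05,0.4,0],"angular": [0,0,0]},
  {"hand": 0,"offset": [0.05,0.4,0],"angular": [0,0,0]},
])

```text
time: 11.2
tool_pos: [0.4809, -0.2338, 0.0249]
tcp_rot: [2.354, 2.08, 0.0]
wrist_force: [-0.1, -0.7, 0.6]
width: 0.004
```

Emit:
drive_tool([
  {"hand": 0,"offset": [0.02,0.2,0],"angular": [0,0,0]},
  {"hand": 0,"offset": [0.04,0.3,0],"angular": [0,0,0]},
  {"hand": 0,"offset": [0.04,0.3,0],"angular": [0,0,0]},
])

```text
time: 11.58
tool_pos: [0.481, -0.2332, 0.025]
tcp_rot: [2.351, 2.079, -0.004]
wrist_force: [-1.8, -10.0, -0.7]
width: -0.002
```

About 10 N, and the position has stalled where +8 mm should be. I'll hold briefly, check the picture, then back off.

Emit:
drive_tool([
  {"hand": 0,"offset": [0.01,0.1,0],"angular": [0,0,0]},
  {"hand": 0,"offset": [0.01,0.1,0],"angular": [0,0,0]},
  {"hand": 0,"offset": [0.01,0.1,0],"angular": [0,0,0]},
])

```text
time: 11.95
tool_pos: [0.4811, -0.2333, 0.0251]
tcp_rot: [2.35, 2.079, -0.005]
wrist_force: [-2.5, -14.1, -1.4]
width: -0.002
```

```bash
python3 - <<'E'
from workcell import bot
from h import *
import pickle
s=bot.read_camera("scene");t=bot.read_camera("top");pickle.dump((s,t),open("c2.pkl","wb"))
cv2.imwrite("pics/c5.png",np.hstack([cv2.resize(c["frame"][a:a+120,b:b+130],(400,370),interpolation=2) for c,a,b in((s,160,290),(t,220,290))]))
E
```

```text
(no output)
```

View pics/c5.png

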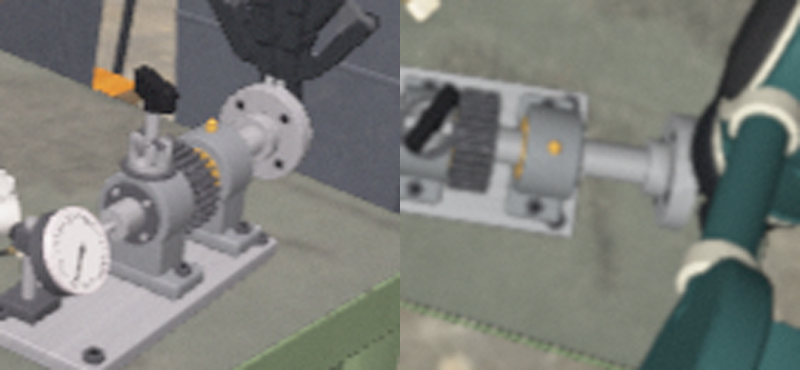

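The gear is hard against the indicator-side pedestal (gap and yellow ring visible at crop px (205,160)), the dial has moved, and the handle is still parked. Next I'll back off, go over the flange and come down on its inner side.

Emit:
drive_tool([
  {"hand": 0,"offset": [-0.12,-1,0],"angular": [0,0,0]},
  {"hand": 0,"offset": [-0.12,-1,2],"angular": [0,0,0]},
  {"hand": 0,"offset": [-0.12,-1,6],"angular": [0,0,0]},
  {"hand": 0,"offset": [-0.12,-1,10],"angular": [0,0,0]},
  {"hand": 0,"offset": [0.2,1.7,10],"angular": [0,0,0]},
  {"hand": 0,"offset": [0.55,4.4,10],"angular": [0,0,0]},
  {"hand": 0,"offset": [0.55,4.4,10],"angular": [0,0,0]},
  {"hand": 0,"offset": [0.55,4.4,10],"angular": [0,0,0]},
])

```text
time: 13.05
tool_pos: [0.4864, -0.1858, 0.1245]
tcp_rot: [-2.353, -2.08, 0.001]
wrist_force: [0.9, -0.1, -0.0]
width: -0.002
```

```bash
cat > st.py <<'E'
from workcell import bot
import numpy as np
r=bot.read_state();O=np.array([.4959,-.1035]);Y=np.array([.1237,.9923]);X=np.array([.9923,-.1237])
p=r["tool_pos"];print(r["time"],p.round(4),"stand x,y",(p[:2]-O)@X,(p[:2]-O)@Y,"F",r["wrist_force"].round(1),r["width"])
E
python3 st.py
```

```text
13.05 [ 0.4864 -0.1858  0.1245] stand x,y 0.0007554373660430963 -0.08287289486213317 F [ 0.9 -0.1 -0. ] -0.0016910918559426373
```

Emit:
drive_tool([
  {"hand": 0,"offset": [0,0,-2.5],"angular": [0,0,0]},
  {"hand": 0,"offset": [0,0,-5.5],"angular": [0,0,0]},
  {"hand": 0,"offset": [0,0,-7.3],"angular": [0,0,0]},
  {"hand": 0,"offset": [0,0,-7.3],"angular": [0,0,0]},
  {"hand": 0,"offset": [-0.05,-0.4,-7.3],"angular": [0,0,0]},
  {"hand": 0,"offset": [-0.1,-0.8,-7.3],"angular": [0,0,0]},
  {"hand": 0,"offset": [-0.15,-1.2,-7.3],"angular": [0,0,0]},
  {"hand": 0,"offset": [-0.2,-1.6,-7.3],"angular": [0,0,0]},
])

```text
time: 14.05
tool_pos: [0.4855, -0.2021, 0.0528]
tcp_rot: [2.354, 2.079, 0.002]
wrist_force: [0.2, 2.4, 1.5]
width: -0.001
```

Emit:
drive_tool([
  {"hand": 0,"offset": [-0.04,-0.3,0],"angular": [0,0,0]},
  {"hand": 0,"offset": [-0.08,-0.6,0],"angular": [0,0,0]},
  {"hand": 0,"offset": [-0.11,-0.9,0],"angular": [0,0,0]},
  {"hand": 0,"offset": [-0.11,-0.9,0],"angular": [0,0,0]},
])

```text
time: 14.55
tool_pos: [0.4832, -0.2113, 0.0517]
tcp_rot: [-2.354, -2.08, 0.001]
wrist_force: [0.2, -1.4, 0.4]
width: 0.002
```

```bash
python3 st.py
```

```text
14.55 [ 0.4832 -0.2113  0.0517] stand x,y 0.000754364784842405 -0.10857045243043922 F [ 0.2 -1.4  0.4] 0.002459709260838037
```

Emit:
drive_tool([
  {"hand": 0,"offset": [-0.02,-0.2,0],"angular": [0,0,0]},
  {"hand": 0,"offset": [-0.05,-0.4,0],"angular": [0,0,0]},
  {"hand": 0,"offset": [-0.06,-0.5,0],"angular": [0,0,0]},
  {"hand": 0,"offset": [-0.06,-0.5,0],"angular": [0,0,0]},
])

```text
time: 15.05
tool_pos: [0.4828, -0.2132, 0.0516]
tcp_rot: [-2.353, -2.076, -0.004]
wrist_force: [2.4, 10.6, 2.5]
width: 0.002
```

```bash
python3 st.py
```

```text
15.05 [ 0.4828 -0.2132  0.0516] stand x,y 0.0006150042550501951 -0.11045913782872527 F [ 2.4 10.6  2.5] 0.0017762247889635287
```

Out-stop reached (10.6 N, stalled at the expected place). Now I'll return to the outside face and push 8 mm back to the middle, with the tool at stand y ≈ -138.5 mm.

Emit:
drive_tool([
  {"hand": 0,"offset": [-0.01,-0.1,0],"angular": [0,0,0]},
  {"hand": 0,"offset": [-0.01,-0.1,0],"angular": [0,0,0]},
  {"hand": 0,"offset": [0.12,1,0],"angular": [0,0,0]},
  {"hand": 0,"offset": [0.12,1,3],"angular": [0,0,0]},
  {"hand": 0,"offset": [0.12,1,7.3],"angular": [0,0,0]},
  {"hand": 0,"offset": [-0.1,-1,8],"angular": [0,0,0]},
  {"hand": 0,"offset": [-0.65,-5.2,8],"angular": [0,0,0]},
  {"hand": 0,"offset": [-0.65,-5.2,8],"angular": [0,0,0]},
])

```text
time: 16.05
tool_pos: [0.4757, -0.2707, 0.1314]
tcp_rot: [2.357, 2.076, -0.002]
wrist_force: [-0.7, 0.8, 0.1]
width: -0.0
```

Emit:
drive_tool([
  {"hand": 0,"offset": [0,0,0],"angular": [0,0,0]},
  {"hand": 0,"offset": [0,0,-3],"angular": [0,0,0]},
  {"hand": 0,"offset": [0,0,-7],"angular": [0,0,0]},
  {"hand": 0,"offset": [0,0,-10.5],"angular": [0,0,0]},
  {"hand": 0,"offset": [0,0,-10.5],"angular": [0,0,0]},
  {"hand": 0,"offset": [0,0,-10.5],"angular": [0,0,0]},
])

```text
time: 16.8
tool_pos: [0.4771, -0.2678, 0.0277]
tcp_rot: [2.353, 2.08, 0.0]
wrist_force: [0.4, -0.2, 0.8]
width: -0.001
```

```bash
python3 st.py
```

```text
16.8 [ 0.4771 -0.2678  0.0277] stand x,y 0.0016878982023504178 -0.16535739530281968 F [ 0.4 -0.2  0.8] -0.0013725992531627377
```

Emit:
drive_tool([
  {"hand": 0,"offset": [0.1,0.8,0],"angular": [0,0,0]},
  {"hand": 0,"offset": [0.19,1.5,0],"angular": [0,0,0]},
  {"hand": 0,"offset": [0.24,1.9,0],"angular": [0,0,0]},
  {"hand": 0,"offset": [0.27,2.2,0],"angular": [0,0,0]},
  {"hand": 0,"offset": [0.3,2.4,0],"angular": [0,0,0]},
  {"hand": 0,"offset": [0.32,2.55,0],"angular": [0,0,0]},
  {"hand": 0,"offset": [0.32,2.6,0],"angular": [0,0,0]},
  {"hand": 0,"offset": [0.32,2.6,0],"angular": [0,0,0]},
])

```text
time: 17.8
tool_pos: [0.4799, -0.242, 0.0269]
tcp_rot: [2.354, 2.08, 0.0]
wrist_force: [1.2, -2.2, 1.4]
width: -0.004
```

```bash
python3 st.py
```

```text
17.8 [ 0.4799 -0.242   0.0269] stand x,y 0.0012122499646019212 -0.1394064739105409 F [ 1.2 -2.2  1.4] -0.004422406916020963
```

Emit:
drive_tool([
  {"hand": 0,"offset": [0.01,0.08,0],"angular": [0,0,0]},
  {"hand": 0,"offset": [0.01,0.08,0],"angular": [0,0,0]},
  {"hand": 0,"offset": [0.01,0.08,0],"angular": [0,0,0]},
])

```text
time: 18.18
tool_pos: [0.4798, -0.241, 0.0268]
tcp_rot: [-2.354, -2.08, -0.0]
wrist_force: [0.7, -2.3, 1.6]
width: -0.001
```

```bash
python3 st.py
```

```text
18.175 [ 0.4798 -0.241   0.0268] stand x,y 0.0010418858074041117 -0.13848019513491414 F [ 0.7 -2.3  1.6] -0.001275065781722012
```

Emit:
drive_tool([
  {"hand": 0,"offset": [-0.12,-1,0],"angular": [0,0,0]},
  {"hand": 0,"offset": [-0.25,-2,2],"angular": [0,0,0]},
  {"hand": 0,"offset": [-0.25,-2,6],"angular": [0,0,0]},
  {"hand": 0,"offset": [-0.25,-2,10],"angular": [0,0,0]},
  {"hand": 0,"offset": [-0.25,-2,15],"angular": [0,0,0]},
  {"hand": 0,"offset": [-0.25,-2,16],"angular": [0,0,0]},
  {"hand": 0,"offset": [-0.25,-2,16],"angular": [0,0,0]},
])

```text
time: 19.05
tool_pos: [0.4772, -0.2613, 0.1872]
tcp_rot: [2.354, 2.079, 0.0]
wrist_force: [0.0, 0.5, -0.2]
width: 0.004
```

```bash
python3 st.py; python3 - <<'E'
from workcell import bot
from h import *
import pickle
s=bot.read_camera("scene");t=bot.read_camera("top")
c0=pickle.load(open("c0.pkl","rb"));_,t2=pickle.load(open("c2.pkl","rb"))
# shaft shift from start: registration of the flange (top view); control: the +8 mm picture's gear region
def sh(a,b,r):
    y,Y,x,X=r;g=[cv2.cvtColor(f[y:Y,x:X],cv2.COLOR_BGR2GRAY).astype(np.float32) for f in(a,b)]
    return cv2.phaseCorrelate(g[0],g[1],cv2.createHanningWindow(g[0].shape[::-1],cv2.CV_32F))
print("flange top px",sh(c0["top"]["frame"],t["frame"],(250,300,362,400)))
print("flange scene px",sh(c0["scene"]["frame"],s["frame"],(180,222,358,398)))
print("gear",sh(c0["top"]["frame"],t["frame"],(245,288,308,332)),"at+8",sh(c0["top"]["frame"],t2["frame"],(245,288,308,332)))
print("base",sh(c0["top"]["frame"],t["frame"],(270,300,235,290)))
w=np.array([.4818,-.2166,.062]);Y=np.array([.1237,.9923,0]);print("px per mm",(proj(t,w+Y*.001)-proj(t,w)),(proj(s,w+Y*.001)-proj(s,w)))
E
```

```text
19.05 [ 0.4772 -0.2613  0.1872] stand x,y 0.0010069953603220223 -0.15891301992242185 F [ 0.   0.5 -0.2] 0.0035720284474976905
flange top px ((0.36133488138240466, 0.04238864083666982), 0.9803687090873718)
flange scene px ((0.11039830349092838, 0.32159795261509316), 0.9644355567296347)
gear ((-0.06832429871332835, 0.6442919567572822), 0.8431718252323291) at+8 ((-0.21788024469051237, 0.9359272876921629), 0.3497328281402588)
base ((-0.029946173557732436, 0.05223132052300272), 0.9889922351307339)
px per mm [-0.54727544 -0.08205784] [-0.22964919  0.14285627]
```

The flange is within about 0.7 mm of its starting place by image registration. Back to the handle.

Emit:
drive_tool([
  {"hand": 0.3,"offset": [0.3,2,0],"angular": [0,0,6]},
  {"hand": 0.6,"offset": [0.8,6,0],"angular": [0,0,14]},
  {"hand": 0.6,"offset": [1.3,10,0],"angular": [0,0,23]},
  {"hand": 0.6,"offset": [1.8,14,0],"angular": [0,0,32]},
  {"hand": 0.6,"offset": [2.3,18,0],"angular": [0,0,41]},
  {"hand": 0.6,"offset": [2.45,19.4,0],"angular": [0,0,50]},
  {"hand": 0.6,"offset": [2.45,19.4,0],"angular": [0,0,58]},
  {"hand": 0.6,"offset": [2.45,19.4,0],"angular": [0,0,61]},
])

```text
time: 20.15
tool_pos: [0.5001, -0.0663, 0.1842]
tcp_rot: [-0.966, -2.984, 0.001]
wrist_force: [0.2, -0.2, 1.0]
width: 0.598
```

Emit:
drive_tool([
  {"hand": 0.6,"offset": [0,0,0],"angular": [0,0,0]},
  {"hand": 0.6,"offset": [0,0,0],"angular": [0,0,0]},
])

```text
time: 20.4
tool_pos: [0.501, -0.067, 0.1856]
tcp_rot: [-0.974, -2.984, 0.0]
wrist_force: [0.0, 0.4, -1.4]
width: 0.598
```

```bash
python3 st.py; python3 - <<'E'
from workcell import bot
from h import *
r=bot.read_state()["tcp_rot"];print(np.degrees(2*np.arctan2(r[1],r[0]))%180-90)
s=bot.read_camera("scene")
cv2.imwrite("pics/c6.png",cv2.resize(s["frame"][130:230,290:400],(550,500),interpolation=2))
E
```

```text
20.4 [ 0.501  -0.067   0.1856] stand x,y 0.0005220001546153803 0.03682962434244332 F [ 0.   0.4 -1.4] 0.5977455316252855
53.85140395008395
```

View pics/c6.png

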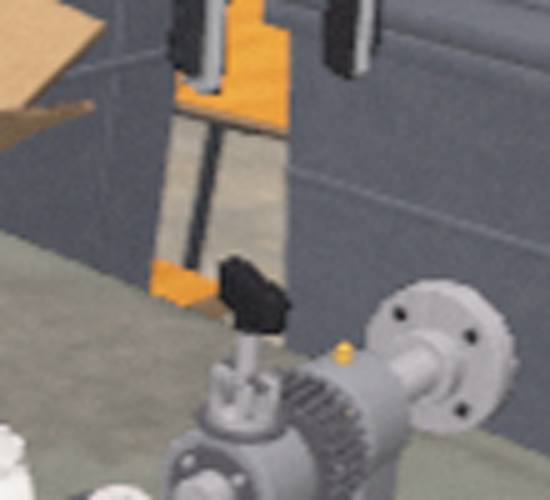

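The open fingers (tips at crop px (205,90) and (350,70)) straddle the parked bar at (255,295), and the gear looks centred. Now down, grip and lift.

Emit:
drive_tool([
  {"hand": 0.6,"offset": [0,0,-2],"angular": [0,0,0]},
  {"hand": 0.6,"offset": [0,0,-5],"angular": [0,0,0]},
  {"hand": 0.6,"offset": [0,0,-8],"angular": [0,0,0]},
  {"hand": 0.6,"offset": [0,0,-9.2],"angular": [0,0,0]},
  {"hand": 0.6,"offset": [0,0,-9.2],"angular": [0,0,0]},
  {"hand": 0,"offset": [0,0,-9.2],"angular": [0,0,0]},
  {"hand": 0,"offset": [0,0,-9.2],"angular": [0,0,0]},
  {"hand": 0,"offset": [0,0,-9.2],"angular": [0,0,0]},
], force=80)

```text
time: 21.45
tool_pos: [0.5034, -0.0674, 0.0965]
tcp_rot: [0.972, 2.984, 0.001]
wrist_force: [1.4, -1.2, 3.1]
width: 0.117
```

Emit:
drive_tool([
  {"hand": 0,"offset": [0,0,0],"angular": [0,0,0]},
  {"hand": 0,"offset": [0,0,0.2],"angular": [0,0,0]},
  {"hand": 0,"offset": [0,0,0.4],"angular": [0,0,0]},
  {"hand": 0,"offset": [0,0,0.6],"angular": [0,0,0]},
  {"hand": 0,"offset": [0,0,0.6],"angular": [0,0,0]},
])

```text
time: 22.08
tool_pos: [0.5025, -0.0673, 0.0993]
tcp_rot: [0.973, 2.986, 0.0]
wrist_force: [8.0, -2.1, -10.1]
width: 0.118
```

```bash
python3 st.py
```

```text
22.075 [ 0.5025 -0.0673  0.0993] stand x,y 0.002060238016869674 0.036773549184573255 F [  8.   -2.1 -10.1] 0.11821574996185633
```

Emit:
drive_tool([
  {"hand": 0,"offset": [0,0,0.05],"angular": [0,0,-4]},
  {"hand": 0,"offset": [0,0,0.05],"angular": [0,0,-12]},
  {"hand": 0,"offset": [0,0,0.05],"angular": [0,0,-20]},
  {"hand": 0,"offset": [0,0,0.05],"angular": [0,0,-29]},
  {"hand": 0,"offset": [0,0,0.05],"angular": [0,0,-38]},
  {"hand": 0,"offset": [0,0,0.05],"angular": [0,0,-47]},
  {"hand": 0,"offset": [0,0,0.05],"angular": [0,0,-55]},
  {"hand": 0,"offset": [0,0,0.05],"angular": [0,0,-61]},
])

```text
time: 23.08
tool_pos: [0.501, -0.0678, 0.0991]
tcp_rot: [-2.358, -2.076, 0.003]
wrist_force: [5.8, -3.8, -10.3]
width: 0.111
```

Emit:
drive_tool([
  {"hand": 0,"offset": [0,0,-0.3],"angular": [0,0,0]},
  {"hand": 0,"offset": [0,0,-0.7],"angular": [0,0,0]},
  {"hand": 0,"offset": [0,0,-1.0],"angular": [0,0,0]},
  {"hand": 0,"offset": [0,0,-1.0],"angular": [0,0,0]},
])

```text
time: 23.58
tool_pos: [0.5009, -0.0678, 0.0891]
tcp_rot: [-2.354, -2.08, 0.003]
wrist_force: [4.6, -4.4, -11.0]
width: 0.118
```

```bash
python3 st.py
```

```text
23.575 [ 0.5009 -0.0678  0.0891] stand x,y 0.0005938648295937266 0.03600882298382429 F [  4.6  -4.4 -11. ] 0.11823716963902363
```

Emit:
drive_tool([
  {"hand": 0,"offset": [0,0,-0.2],"angular": [0,0,0]},
  {"hand": 0,"offset": [0,0,-0.35],"angular": [0,0,0]},
  {"hand": 0,"offset": [0,0,-0.35],"angular": [0,0,0]},
])

```text
time: 23.95
tool_pos: [0.5012, -0.0678, 0.0871]
tcp_rot: [-2.354, -2.08, 0.003]
wrist_force: [1.9, -4.3, -5.7]
width: 0.117
```

Emit:
drive_tool([
  {"hand": 0,"offset": [0,0,-0.15],"angular": [0,0,0]},
  {"hand": 0,"offset": [0,0,-0.15],"angular": [0,0,0]},
  {"hand": 0.3,"offset": [0,0,-0.1],"angular": [0,0,0]},
  {"hand": 0.6,"offset": [0,0,0],"angular": [0,0,0]},
  {"hand": 0.6,"offset": [0,0,0],"angular": [0,0,0]},
  {"hand": 0.6,"offset": [0,0,0],"angular": [0,0,0]},
])

```text
time: 24.7
tool_pos: [0.5017, -0.0668, 0.0879]
tcp_rot: [-2.354, -2.08, -0.0]
wrist_force: [0.9, 0.5, 0.1]
width: 0.602
```

```bash
cat > chk.py <<'E'
from workcell import bot
from h import *
import pickle,sys
s=bot.read_camera("scene");c0=pickle.load(open("c0.pkl","rb"))["scene"]
def blob(f):
    g=f.max(2);m=np.zeros_like(g);m[182:206,327:356]=(g[182:206,327:356]<45)
    N,L,S,C=cv2.connectedComponentsWithStats(m);i=1+S[1:,4].argmax();return S[i],C[i].round(2)
print(blob(c0["frame"]),blob(s["frame"]),blob(pickle.load(open("c1.pkl","rb"))[0]["frame"]))
w=np.array([.5005,-.067,.131]);print("px/mm",proj(s,w+[0,0,.001])-proj(s,w))
cv2.imwrite(sys.argv[1],np.hstack([cv2.resize(f[150:250,290:400],(390,355),interpolation=2) for f in(c0["frame"],s["frame"])]))
E
python3 st.py; python3 chk.py pics/c7.png
```

```text
24.7 [ 0.5017 -0.0668  0.0879] stand x,y 0.00125096938467467 0.03710439464869548 F [0.9 0.5 0.1] 0.6020026857893233
(array([333, 188,  15,  13,  84], dtype=int32), array([340.42, 195.07])) (array([333, 188,  15,  13,  76], dtype=int32), array([340.86, 194.99])) (array([334, 184,  14,  13,  72], dtype=int32), array([339.49, 190.97]))
px/mm [ 0.04024756 -0.48580032]
```

View pics/c7.png

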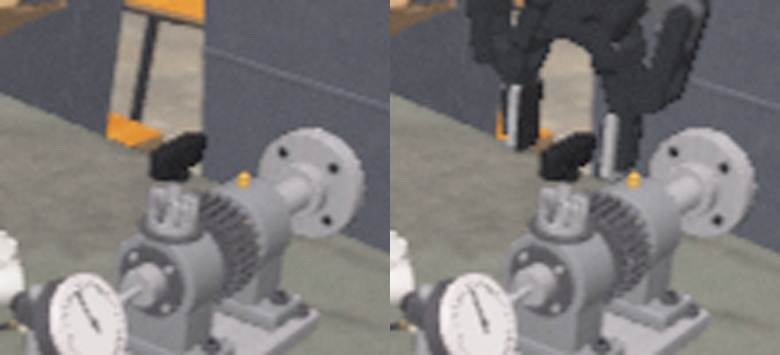

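Side by side with the start picture, the bar is back at the same height and line (crop px (178,157) against (566,157)), and the dial reads nearly the same. I'll retract and run a final check.

Emit:
drive_tool([
  {"hand": 0.6,"offset": [0,0,1.5],"angular": [0,0,0]},
  {"hand": 0.6,"offset": [0,0,4],"angular": [0,0,0]},
  {"hand": 0.6,"offset": [0,0,8],"angular": [0,0,0]},
  {"hand": 0.6,"offset": [0,-4,12],"angular": [0,0,0]},
  {"hand": 0.6,"offset": [0,-10,13],"angular": [0,0,0]},
  {"hand": 0.6,"offset": [0,-15,13],"angular": [0,0,0]},
  {"hand": 0.6,"offset": [0,-20,13],"angular": [0,0,0]},
  {"hand": 0.6,"offset": [0,-20,13],"angular": [0,0,0]},
])

```text
time: 25.75
tool_pos: [0.5017, -0.2704, 0.219]
tcp_rot: [2.358, 2.074, -0.0]
wrist_force: [-0.4, 0.2, 0.5]
width: 0.599
```

```bash
python3 st.py; python3 chk.py pics/c8.png; python3 - <<'E'
from workcell import bot
from h import *
import pickle
c0=pickle.load(open("c0.pkl","rb"));S=bot.read_camera("scene");T=bot.read_camera("top")
def sh(a,b,r):
    y,Y,x,X=r;g=[cv2.cvtColor(f[y:Y,x:X],cv2.COLOR_BGR2GRAY).astype(np.float32) for f in(a,b)]
    return cv2.phaseCorrelate(g[0],g[1],cv2.createHanningWindow(g[0].shape[::-1],cv2.CV_32F))
for n,c,r in(("flange S","scene",(180,222,358,398)),("handle S","scene",(180,212,325,357)),("flange T","top",(250,300,362,400)),("handle T","top",(248,270,284,318))):
    print(n,sh(c0[c]["frame"],{"scene":S,"top":T}[c]["frame"],r))
E
```

```text
25.75 [ 0.5017 -0.2704  0.219 ] stand x,y 0.026432433873283943 -0.16486901130613496 F [-0.4  0.2  0.5] 0.5991337470606388
(array([333, 188,  15,  13,  84], dtype=int32), array([340.42, 195.07])) (array([335, 188,  13,  13,  87], dtype=int32), array([341.16, 194.66])) (array([334, 184,  14,  13,  72], dtype=int32), array([339.49, 190.97]))
px/mm [ 0.04024756 -0.48580032]
flange S ((0.03634261835746955, 0.3380313692979655), 0.9571316390567356)
handle S ((-0.04062847887673726, -0.01822681455913866), 0.9929258665069938)
flange T ((0.4623983364679347, -0.023430463162348758), 0.9290467374324799)
handle T ((0.18140607433253564, -0.12703398278386047), 0.8565438654687669)
```

View pics/c8.png

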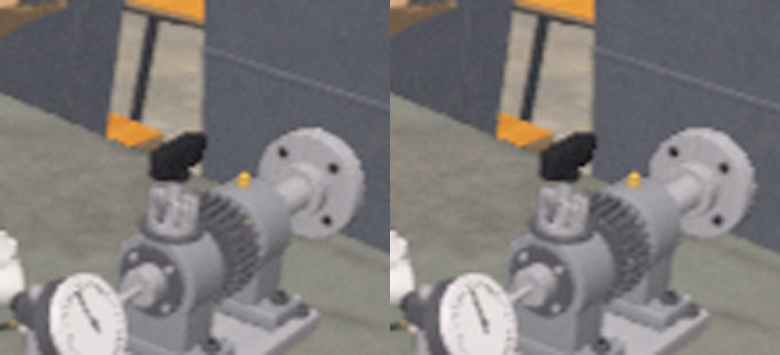

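The handle is down. One last check of the bar's angle from the top view before handing in.

```bash
python3 - <<'E'
from workcell import bot
from h import *
import pickle
c0=pickle.load(open("c0.pkl","rb"))["top"]; T=bot.read_camera("top")
for f in(c0["frame"],T["frame"]):
    for th in(40,60):
        m=np.zeros(f.shape[:2],np.uint8);m[250:268,286:314]=f[250:268,286:314].max(2)<th
        M=cv2.moments(m,True);print(M["m00"],M["m10"]/M["m00"],M["m01"]/M["m00"],np.degrees(.5*np.arctan2(2*M["mu11"],M["mu20"]-M["mu02"])))
E
```

```text
67.0 300.23880597014926 258.6268656716418 9.2582657121537
148.0 300.2094594594595 258.77702702702703 9.110240111243769
56.0 300.10714285714283 258.7142857142857 9.210050086127364
142.0 300.0845070422535 258.78169014084506 9.095460081256311
```

The bar's angle matches the start within 0.1°. Handing in.

```bash
python3 -c "
from workcell import bot
print(bot.finish_job())"
```

```text
the job is handed in; nothing more can be done
None
```

I carried out the whole end-float check and handed it in at about 26 s of the allowed 67; the hand-in gives no verdict.

- **Lock pin out:** I pulled the pin up, turned it about 61° and let it rest in its notch. A picture showed it parked.
- **Shaft in and out:** I pushed the shaft in until it stalled at 10–14 N, then drew it out until it stalled at about 11 N. Both stall positions matched the ±8 mm stops. A picture confirmed the inner stop; the outer one rests on force and position only.
- **Gear back and pin home:** I pushed the gear back to the middle, turned the T-handle back and let the pin drop.

**Last checks:**
- The handle is back at its starting height, and its bar angle is within 0.1° of the start.
- The robot is clear of everything.
- The top view puts the shaft about 0.8 mm towards the flange side of where it began. The side view does not fully agree, suggesting about 0.5 mm the other way. Both are inside the 2.5 mm allowed and the pin's 1.5 mm play.

**What did not go to plan:** The real fingertips sit about 33 mm higher than the reported tool position. The first grasp therefore closed on air above the handle, touching nothing. I measured the offset in the pictures and allowed for it in every later move.

I never drove towards the loose parts, but I did not check them individually at the end.

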